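# Grease the ball joint with the push gun

### The arm

A 7-joint arm with a two-finger parallel gripper is mounted at the origin on the work surface. World frame = base frame: x ahead of the robot, y to its left, z up, the work surface at z = 0. Lengths are in mm, angles in rad, forces in N, time in s.
With the tool pointing down it reaches from about 400 to 875 mm from the base axis. Payload 4.4 kg.
Tool frame: the origin (TCP) lies on the centre line of the jaws, within the pads' length; the fingertips stand 25 mm ahead of it and the grasp point (between the pads) lies 6 mm ahead of it (ctrl.finger_overhang is the distance from the TCP to the fingertips, in mm); z points along the fingers, y is the line along which they close (so a half turn about z gives the same grasp; the last joint's range is limited). The gripper opens to 85 mm and grips with 20 to 120 N. Pads are 22 mm wide; open, the fingers measure 114 mm over their backs; the gripper's body (76 mm by 85 mm) begins 54 mm behind the grasp point. The pads swing forward as they close: fully open they stand 13 mm farther back than shut.
Start: joints at [1.036, 0.628, 0.038, 1.517, -0.027, 0.996, -0.02], TCP at [293.708, -579.873, 256.313] pointing down, gripper open.
Joint ranges: [-3.06, 3.06], [-0.37, 2.12], [-1.25, 1.32], [0.18, 2.47], [-1.1, 4.24], [0.23, 1.98], [-2.94, 2.94]. Speed limits (rad/s): [2.57, 2.57, 3.14, 3.14, 3.14, 3.14, 3.14].

### API

Orientations are given as [roll, pitch, yaw] about the fixed x, y, z axes, in that order (R = Rz(yaw) Ry(pitch) Rx(roll)).
In Python, from cell import ctrl gives the robot as it stands. The module is installed in compiled form; this text tells all that it offers.
- The arm moves only by the tool play_rows, never from a script. Its argument "targets" is a list of rows, each a list of 5 numbers: the closure, from 0 (fully open) to 1 (shut), then the shift along the tool's x, y, z in cm, then the turn about the tool's z in degrees. In form: [[gripper, dx, dy, dz, spin], ...]. A call has 1 to 10 rows; each row is the pose to reach, as a shift and turn from the pose commanded when the call began, along the tool's axes at that moment; what a row does not reach only later rows make up. A row lasts 1/10 s, in which the tool goes at most 50 mm and 8.59 degrees, less where a joint would pass 70% of its speed; a pose out of reach is approached as far as the arm can. A call with a gripper value outside its range is refused whole. The fingers move at their own pace and stop on an object; the grip force is fixed at half the most. Time passes only in rows, so rows that repeat a pose let the fingers close. It gives the time, the measured TCP pose, the force, the opening and the grip force at its end, in the units of the state.
- ctrl.read_state(): the state, without advancing time (a new reading comes with each control period).
- ctrl.get_image(name): name is "scene" or "top" or "wrist"; returns (picture, depth): 400x640x3 uint8, red, green, blue; 400x640 float32, mm along the optical axis (not along the pixel's ray), 0 where there is no reading.
- ctrl.calibration(name): a dict with "vfov" (degrees; the focal length in pixels is half the picture's height over the tangent of half this angle, whatever the lens; pixels are square), "cx", "cy" (the principal point, pixels), "extrinsics" (4x4, takes a point from camera to world coordinates); the wrist camera has in their place "mount" (4x4, takes a point from camera to tool coordinates, whose origin is the TCP and whose axes are the flange's). Camera axes: x right, y down, z forward; pixel columns grow to the right and rows downward; lengths in mm; the calibration is good to about 2 mm. A picture is of the moment at which its call begins: read the wrist's pose just before it. calibration takes no time and is no camera call.
- ctrl.finish_job(): hands the job in; it is judged then, once.
Trained networks look in the newest picture that a camera, given by its name, has taken for a name from the list of things; names that differ only in an ending like _2 or _b are one class to them, and where a whole thing is asked for, a point or a joint stands for the part that bears it (a point fixed in the world has none). Each returns a list of dicts, best first, with "confidence" (0 to 1); they miss things now and then, are a little off and sometimes report something else, mostly with a low value. They report only what shows in the picture. A call takes as long as a camera call. They do not tell look-alikes from the thing itself.
- ctrl.search_frame(camera, name): "bbox" ([left, top, right, bottom] in pixels, round what is visible of it).
- ctrl.trace(camera, name): "pixels" (400x640 bool, what is visible of it) and "bbox" ([left, top, right, bottom] in pixels, round what is visible of it).
The state is a dict: "clock": time; "qpos": joint angles; "qd": joint speeds; "tau": joint torques, N m; "eef_pos": TCP position; "tool_rot": TCP orientation; "force": force on the tool from outside, world axes, zero at the start; "torque": the same for the moment, N m; "width": finger opening in mm; "gripper_force": force on a finger pad.
Only numpy, scipy, OpenCV 4.12 (cv2) and the standard library are available. Lean on these libraries where they do the work, as an engineer would, in place of code of your own. Each camera call takes 0.05 s, during which the arm holds its last target. There are 200 camera calls.

### The job

Take the orange push-type grease gun out of its socket block and press its nose squarely, in line with the leaning brass nipple of the ball joint, until the red sprung collar snaps down. Finish while still gripping the gun and holding it pressed home against the spring: do not let go or back off. Leave the spanner, the spray can and the parts dish where they are.

Things in the scene. Friction and masses are not known exactly. Their poses are not given: they have to be found in the camera images.
- gun: Grease gun, 111 mm tall, 0.3 kg, loose; starts upright, nose down in the socket block. Origin at the centre of its open nose mouth, z up its centre line. Along z: steel nose to 45 mm; black round guard, diameter 44, at 45 to 51 mm; orange square grip 28 x 28 mm at 51 to 105 mm, flat faces across the gun's x and y; steel knob, diameter 25, to 111 mm.
- stand: Grey socket block, 85 x 85 x 36 mm, fixed; origin at the centre of its underside, z up. The gun stands in its central round hole (43 mm wide, floor 10 mm above the bench), so the gun must be drawn 30 mm straight up to come free.
- fixture: Ball joint bolted to the bench: dark base plate 150 x 110 mm, blue pedestal, dark round housing of diameter 66, a short arm stub with bushing at its back (+x, to 121 mm from the origin); 130 mm tall with the nipple. Origin at the centre of the underside, z up; the nipple leans to its -x.
- nipple: Brass nipple fixed on the ball-joint housing, leaning 25 degrees from vertical to the fixture's -x. Origin at its foot's centre, 90 mm above the bench; z points out along it. Domed head, diameter 16, at 30 to 44 mm along z on a thinner stem. The red collar (diameter 36) round the stem has its top face at 26 mm when free. The gun's bore goes over the head; its rim pushes the collar down.
- collar (a joint): Travel (m) of the red sprung collar down along the nipple: 0 free, 0.011 at its hard stop. It resists with about 6 N at first, a peak of 12 N at 2.5 mm, then snaps through: about 5 N at 7.5 mm, rising again to 11 N at 10 mm and 14 N at the stop. Home is beyond 0.0085. It springs back if let go.
- gun_mouth (a point): Centre of the gun's nose mouth (same point as the gun's origin). The nose is a tube open here: 40 mm outer and 28 mm inner diameter at the mouth, narrowing over 9 mm to 31 mm outer and a 19 mm bore, 45 mm deep.
- spanner: Steel spanner, 180 mm long, lying on the bench; a bystander.
- spray: Blue spray can, 60 mm diameter, 160 mm tall, upright on the bench; a bystander. Origin at the centre of its underside.
- dish: Steel parts dish, 96 mm diameter, 30 mm tall, on the bench; a bystander. Origin at the centre of its underside.
There are look-alikes about, which are no part of the job. Leave any blue or pink look-alike of the stand alone.

How it is judged (in metres and radians):
On the way, in this order (a step that is already met when the one before it is completed fails the run):
1. the gun is drawn clear of its socket block in the gripper (z of gun_mouth in the frame of stand above 0.045 m and contact force between the fingers and gun above 2 N and value of joint collar below 0.001 m), for 0.1 s.
2. the nose is over the nipple's head, in line with it within 10 degrees, the collar not yet snapped (z of gun_mouth in the frame of nipple between 0.018 and 0.037 m and x of gun_mouth in the frame of nipple between -0.007 and 0.007 m and y of gun_mouth in the frame of nipple between -0.007 and 0.007 m and angle between the z axis of gun and the z axis of nipple, either way round below 0.175 rad and value of joint collar below 0.007 m).
3. the collar has snapped down under the gun and stays pressed for half a second (value of joint collar above 0.0085 m and contact force between gun and fixture above 3 N and angle between the z axis of gun and the z axis of nipple, either way round below 0.14 rad), for 0.5 s.
At the end, for the whole second after the job is handed in: Gun in the fingers, at rest, mouth within 5 mm of the nipple's axis in its x and y, in line within 8 degrees, pressing with over 3 N; collar down over 8.5 mm; arm and fingers off the fixture; spanner, can and dish within 30 mm of their starts (all of step 3 and contact force between the fingers and gun above 2 N and contact force between each of the arm, the fingers and fixture below 0.5 N and x of gun_mouth in the frame of nipple between -0.005 and 0.005 m and y of gun_mouth in the frame of nipple between -0.005 and 0.005 m and z of gun_mouth in the frame of nipple below 0.0195 m and linear speed of gun below 0.02 m/s and distance of each of spanner, spray, dish from where it was at the start of the episode below 0.03 m); the arm keeps its last pose, push and grip.
It fails at once if spanner, spray can or dish shoved more than 30 mm, or the can tipped over (distance of any of spanner, spray, dish from where it was at the start of the episode above 0.03 m or angle between spray's own z axis and vertical above 0.4 rad).
It also fails if it takes over 48 s, if anything falls off the work surface, if the arm or the gripper's body presses on something with over 40 N, if the wrist force passes 120 N, or if a joint passes its speed limit or range.

## Working session

There is one attempt and no reset: what is moved stays moved. The work goes in short steps, Python scripts to look and compute and a tool call to move; the robot and the scene stay as the last step left them, time stands still between calls to the robot, and variables do not carry over. Pictures are saved under pics/ and viewed, at most 10 in all, crops included, and the job is handed in when it is done.

Besides the shell and the picture viewer there is one more tool, called after "Call:" in YAML: its name, and indented under it one key for each argument. play_rows: Moves the arm, as the interface text tells. Its arguments: {"type":"object","properties":{"targets":{"type":"array"}},"required":["targets"]}

```bash
mkdir -p pics; cat > h.py <<'E'
import numpy as np, cv2
from scipy.spatial.transform import Rotation as R
from cell import ctrl
def cal(n):
    c=ctrl.calibration(n); f=200/np.tan(np.radians(c["vfov"])/2); return c,f
def ext(n,st=None):
    c,f=cal(n)
    if "extrinsics" in c: return np.array(c["extrinsics"])
    T=np.eye(4); T[:3,:3]=R.from_euler("xyz",st["tool_rot"]).as_matrix(); T[:3,3]=st["eef_pos"]
    return T@np.array(c["mount"])
def cloud(n,d,st=None):
    c,f=cal(n); v,u=np.mgrid[:400,:640]
    P=np.stack([(u-c["cx"])/f*d,(v-c["cy"])/f*d,d],-1)
    E=ext(n,st); return P@E[:3,:3].T+E[:3,3]
def proj(n,p,st=None):
    c,f=cal(n); q=np.linalg.inv(ext(n,st))@np.append(p,1); return [q[0]/q[2]*f+c["cx"],q[1]/q[2]*f+c["cy"]]
def save(p,n): cv2.imwrite("pics/"+n,cv2.cvtColor(p,cv2.COLOR_RGB2BGR))
E
python3 - <<'E'
from h import *
s=ctrl.read_state(); print({k:np.round(v,3).tolist() for k,v in s.items()})
for n in("scene","top"):
    p,d=ctrl.get_image(n); save(p,n+".png"); X=cloud(n,d); np.save(n+".npy",X); np.save(n+"_p.npy",p)
    for t in("gun","stand","fixture","nipple","spanner","spray","dish"):
        for r in ctrl.trace(n,t):
            m=r["pixels"]&(d>0); print(n,t,round(r["confidence"],2),np.round(r["bbox"]).tolist(),np.median(X[m],0).round(), X[m].min(0).round(),X[m].max(0).round())
E
```

```text
{'clock': 0.0, 'qpos': [1.036, 0.629, 0.038, 1.518, -0.027, 0.996, -0.02], 'qd': [-0.001, -0.0, -0.001, -0.001, 0.001, -0.0, 0.003], 'tau': [0.001, -56.34, 1.227, -19.344, 0.011, 0.011, -0.0], 'eef_pos': [293.457, -579.35, 255.395], 'tool_rot': [-3.14, 0.0, 0.469], 'force': [-0.533, 0.633, -0.151], 'torque': [0.005, 0.07, -0.046], 'gripper_force': 0.0, 'width': 85.321}
scene gun 0.68 [396.0, 217.0, 420.0, 260.0] [556. 244.  83.] [465. 139.  -3.] [569. 256. 123.]
scene stand 0.87 [298.0, 241.0, 356.0, 290.0] [697. 168.  35.] [628. 104.  -2.] [746. 211.  40.]
scene stand 0.63 [378.0, 239.0, 435.0, 287.0] [565. 257.  34.] [480. 183.  -2.] [599. 287.  61.]
scene stand 0.58 [442.0, 214.0, 496.0, 263.0] [402. 267.  34.] [313. 212.  -0.] [446. 314.  40.]
scene fixture 0.6 [263.0, 113.0, 331.0, 180.0] [ 558. -164.   59.] [ 416. -373.   -1.] [ 652. -116.  131.]
scene nipple 0.69 [294.0, 105.0, 306.0, 128.0] [ 523. -201.  102.] [ 449. -341.    0.] [ 539. -186.  134.]
scene nipple 0.24 [286.0, 192.0, 328.0, 220.0] [628. -19.  17.] [568. -88.  -3.] [682.  39.  35.]
scene spanner 0.8 [340.0, 173.
[... 617 characters left out ...]
 -4.] [441. 311.  43.]
top stand 0.38 [309.0, 111.0, 337.0, 160.0] [739.  18. 147.] [724. -11.  -4.] [853.  56. 164.]
top fixture 0.6 [373.0, 192.0, 440.0, 286.0] [ 533. -181.   17.] [ 444. -277.   -5.] [ 664. -118.  134.]
top nipple 0.44 [306.0, 176.0, 348.0, 218.0] [638.  -8.  15.] [586. -54.  -3.] [680.  38.  34.]
top spanner 0.96 [301.0, 243.0, 336.0, 322.0] [453.   4.   7.] [355. -28.  -6.] [528.  31.  13.]
top spanner 0.26 [192.0, 202.0, 244.0, 252.0] [531. 220.  35.] [492. 182.  -4.] [594. 297.  42.]
top spray 0.6 [307.0, 114.0, 334.0, 162.0] [739.  18. 148.] [724. -11.  -4.] [852.  56. 164.]
top dish 0.73 [307.0, 178.0, 352.0, 219.0] [637.  -8.  15.] [586. -56.  -4.] [680.  40.  34.]
```

View pics/scene.png

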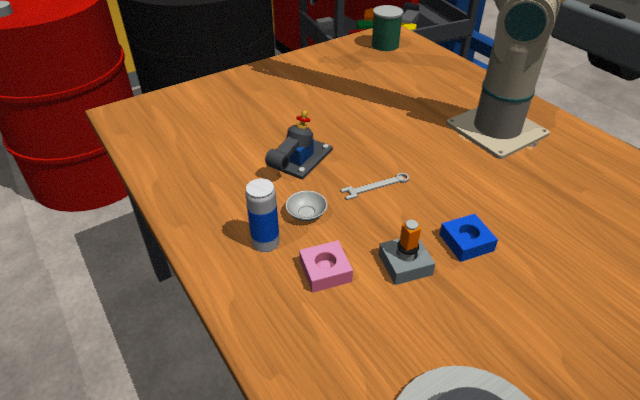

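View pics/top.png

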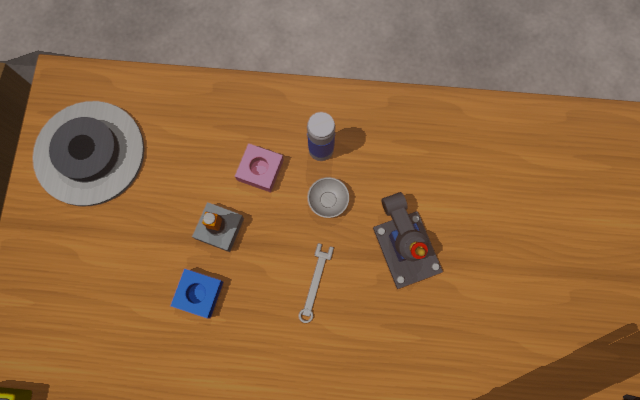

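```bash
python3 - <<'E'
from h import *
def rect(P,l):
    if len(P)<15: print(l,len(P));return
    r=cv2.minAreaRect(P[:,:2].astype(np.float32)); print(l,len(P),np.round(r[0],1),np.round(r[1],1),round(r[2],1),"med",np.median(P,0).round(1))
for n in("top","scene"):
    X=np.load(n+".npy"); p=np.load(n+"_p.npy"); hsv=cv2.cvtColor(p,cv2.COLOR_RGB2HSV)
    x,y,z=X[...,0],X[...,1],X[...,2]; h,s,v=hsv[...,0],hsv[...,1],hsv[...,2]
    near=(abs(x-535)<70)&(abs(y-222)<70)
    rect(X[near&(z>31)&(z<39)],n+" block")
    rect(X[near&(z>60)&(z<113)&(s>150)],n+" grip")
    rect(X[near&(z>116)],n+" knob")
    fx=(abs(x-545)<130)&(abs(y+185)<110)
    pl=fx&(z>5)&(z<25); rect(X[pl],n+" plate"); print(np.percentile(z[pl],[10,50,90]))
    rect(X[fx&(z>80)&(s>180)&((h<6)|(h>174))],n+" collar")
    rect(X[fx&(z>80)&(s>120)&(h>12)&(h<35)],n+" brass")
    rect(X[fx&(z>30)],n+" upper")
p=np.load("top_p.npy")
a=cv2.resize(p[180:300,360:455],None,fx=4,fy=4,interpolation=2);b=cv2.resize(p[190:265,180:255],None,fx=6.4,fy=6.4,interpolation=2)
save(np.hstack([a[:480],b[:480,:400]]),"crop1.png")
E
```

```text
top block 953 [544.9 233.9] [86.3 85.4] 74.3 med [536.7 226.6  35.1]
top grip 128 [544.4 233.9] [28.7 27.9] 81.8 med [536.7 222.   94.5]
top knob 108 [544.6 233.6] [23.4 23.4] 78.1 med [544.1 234.1 119.9]
top plate 2010 [ 544.4 -184.7] [245.9 217.1] 2.7 med [ 506.1 -196.6   11.4]
[ 8.30259842 11.36635709 15.38775493]
top collar 132 [ 518.6 -205.2] [32.5 36.3] 69.8 med [ 519.6 -201.4  114.3]
top brass 89 [ 521.2 -202.2] [34.1 20.8] 42.0 med [ 516.1 -202.7  123.8]
top upper 1741 [ 572.4 -178. ] [155.   65.8] 25.7 med [ 557.  -175.6   79.1]
scene block 938 [545.7 234.9] [87.4 87.1] 74.5 med [559.8 249.   35.8]
scene grip 351 [551.2 241.5] [23.3 38.8] 45.0 med [557.2 246.2  88.9]
scene knob 110 [546.4 235.1] [24.1 22.3] 89.1 med [547.5 236.4 120.4]
scene plate 726 [ 545.7 -180.2] [141.4 257.9] 75.9 med [ 535.2 -161.    12.6]
[ 9.07867334 12.57036328 18.99683484]
scene collar 40 [ 520.6 -199.2] [25.8 30. ] 56.3 med [ 524.  -191.9  116.7]
scene brass 112 [ 572.2 -196.7] [132.   39.6] 2.7 med [ 522.6 -200.7  101.6]
scene upper 1389 [ 572.4 -174.5] [158.2  60.8] 26.4 med [ 564.  -166.5   76.7]
```

View pics/crop1.png

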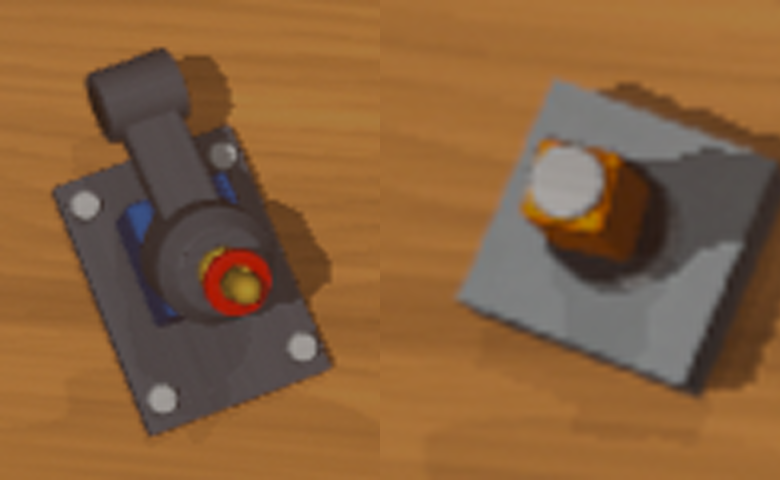

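Call:
play_rows:
  targets:
    - [0,59.3,-61.2,0,0]
    - [0,59.3,-61.2,0,0]
    - [0,59.3,-61.2,0,0]
    - [0,59.3,-61.2,0,0]
    - [0,59.3,-61.2,0,0]
    - [0,59.3,-61.2,0,0]
    - [0,59.3,-61.2,0,0]
    - [0,59.3,-61.2,0,0]
    - [0,59.3,-61.2,0,0]
    - [0,59.3,-61.2,0,0]

```text
clock: 1.8
eef_pos: [442.4, -100.5, 256.7]
tool_rot: [3.141, -0.001, 0.469]
force: [0.8, -0.2, -0.0]
width: 85.2
gripper_force: 0.0
```

Call:
play_rows:
  targets:
    - [0,24.3,-25.1,0,35]
    - [0,24.3,-25.1,0,35]
    - [0,24.3,-25.1,0,35]
    - [0,24.3,-25.1,0,35]
    - [0,24.3,-25.1,0,35]
    - [0,24.3,-25.1,0,35]
    - [0,24.3,-25.1,0,35]
    - [0,24.3,-25.1,0,35]
    - [0,24.3,-25.1,0,35]

```text
clock: 2.7
eef_pos: [545.0, 233.9, 255.9]
tool_rot: [-3.141, 0.0, -0.138]
force: [-0.5, -0.3, 0.2]
width: 85.3
gripper_force: 0.0
```

```bash
python3 - <<'E'
from h import *
s=ctrl.read_state(); p,d=ctrl.get_image("wrist"); save(p,"w1.png"); X=cloud("wrist",d,s)
print(s["eef_pos"],s["tool_rot"],s["qpos"])
x,y,z=X[...,0],X[...,1],X[...,2]; hsv=cv2.cvtColor(p,cv2.COLOR_RGB2HSV)
near=(d>0)&(abs(x-545)<60)&(abs(y-234)<60)
for l,m in (("block",near&(z>30)&(z<40)),("top",near&(z>105)&(z<118)&(hsv[...,1]>120)),("grip",near&(z>65)&(z<118)&(hsv[...,1]>120)),("knob",near&(z>116))):
    P=X[m]; 
    if len(P)>10: r=cv2.minAreaRect(P[:,:2].astype(np.float32)); print(l,len(P),np.round(r[0],1),np.round(r[1],1),r[2],np.median(P,0))
E
```

```text
[545.03850159 233.92089697 255.89532204] [-3.14091706e+00  2.27365300e-04 -1.37859587e-01] [-0.52055917  0.5474193   0.10664713  1.6851519  -0.07096622  0.91259872
 -2.09461328]
block 5271 [544.9 234.1] [85.3 85.4] 74.34739685058594 [556.6356066  231.06201301  34.75031068]
top 451 [545.8 234.4] [27.6 27. ] 82.419921875 [555.53055874 231.80858547 112.88227419]
grip 747 [545.8 234.2] [27.9 27.1] 82.419921875 [557.71637747 231.9668691  111.08526708]
knob 35640 [548.6 233.9] [123.7  32.6] 82.11665344238281 [556.0060938  239.04916569 301.97574927]
```

View pics/w1.png

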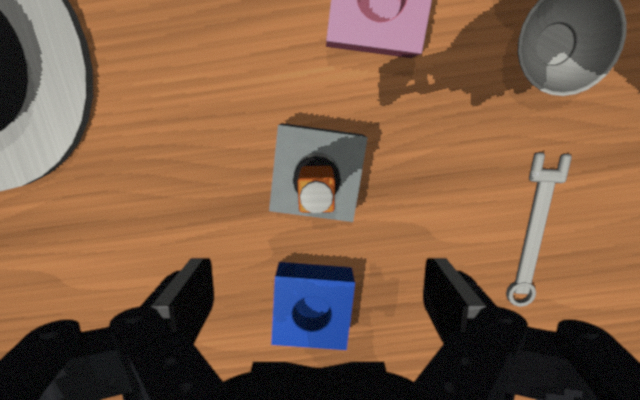

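Call:
play_rows:
  targets:
    - [0,0,0,5,0]
    - [0,0,0,10,0]
    - [0,0,0,14,0]
    - [0,0,0,15.9,0]
    - [0,0,0,15.9,0]
    - [1,0,0,15.9,0]
    - [1,0,0,15.9,0]
    - [1,0,0,15.9,0]
    - [1,0,0,15.9,0]
    - [1,0,0,15.9,0]

```text
clock: 3.75
eef_pos: [546.1, 232.4, 98.6]
tool_rot: [-3.14, -0.002, -0.142]
force: [0.3, 1.2, 4.8]
width: 27.1
gripper_force: 61.7
```

Call:
play_rows:
  targets:
    - [1,0,0,0,0]
    - [1,0,0,-0.7,0]
    - [1,0,0,-1.5,0]
    - [1,-0.5,0,-1.5,0]
    - [1,-1.0,0,-1.5,0]
    - [1,-1.5,0,-1.5,0]
    - [1,-2.0,0,-1.5,0]
    - [1,-2.5,0,-1.5,0]
    - [1,-3.0,0,-1.5,0]
    - [1,-3.0,0,-1.5,0]

```text
clock: 4.75
eef_pos: [519.8, 237.2, 114.0]
tool_rot: [-3.137, -0.01, -0.141]
force: [7.4, 3.8, -3.0]
width: 27.2
gripper_force: 60.7
```

```bash
python3 - <<'E'
from h import *
s=ctrl.read_state();print(s["force"],s["torque"]); 
p,d=ctrl.get_image("scene"); c=cv2.resize(p[170:290,340:500],None,fx=4,fy=4,interpolation=2)
p2,d2=ctrl.get_image("wrist"); save(np.hstack([c[:400,60:460],cv2.resize(p2,None,fx=.6,fy=1)[:400]]),"t1.png")
E
```

```text
[ 7.44829134  3.82790673 -2.99304348] [ 1.17898068 -2.03108724  0.13442193]
```

View pics/t1.png

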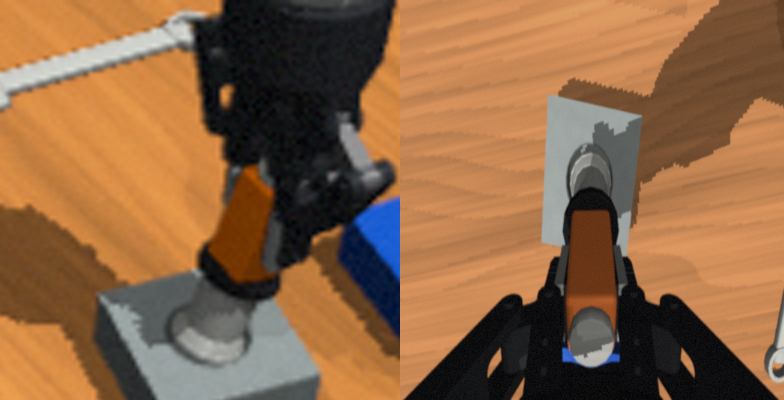

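Call:
play_rows:
  targets:
    - [1,-0.4,0,0,0]
    - [1,-0.8,0,0,0]
    - [1,-1.2,0,0,0]
    - [1,-1.2,0,0,0]
    - [1,-1.2,0,0,0]

```text
clock: 5.35
eef_pos: [508.5, 239.0, 113.8]
tool_rot: [-3.136, -0.01, -0.141]
force: [9.2, 3.7, -4.8]
width: 27.2
gripper_force: 60.6
```

Call:
play_rows:
  targets:
    - [1,0.4,0,0,0]
    - [1,0.5,0,-1,0]
    - [1,0.5,0,-3,0]
    - [1,0.5,0,-6,0]
    - [1,0.5,0,-10,0]
    - [1,0.5,0,-14,0]
    - [1,0.5,0,-14,0]
    - [1,0.5,0,-14,0]

```text
clock: 6.15
eef_pos: [507.8, 235.7, 252.8]
tool_rot: [3.141, 0.0, -0.143]
force: [-0.0, -0.4, -2.9]
width: 27.3
gripper_force: 61.0
```

```bash
cat > gun.py <<'E'
from h import *
def gunaxis(show=None):
    s=ctrl.read_state(); p,d=ctrl.get_image("wrist"); X=cloud("wrist",d,s)
    Rm=R.from_euler("xyz",s["tool_rot"]).as_matrix()
    T=(X-s["eef_pos"])@Rm   # tool coords
    if show: save(p,show)
    return s,p,d,T
E
python3 - <<'E'
from gun import *
s,p,d,T=gunaxis("w2.png"); np.save("T2.npy",T); np.save("p2.npy",p)
print(s["eef_pos"],s["tool_rot"],s["force"])
hsv=cv2.cvtColor(p,cv2.COLOR_RGB2HSV)
m=(d>0)&(abs(T[...,1])<12)&(hsv[...,1]>130)&(T[...,2]<60)&(T[...,2]>-45)
P=T[m]; print(len(P),P.min(0),P.max(0))
# profile in tool xz of the visible surface along centre y
c=(d>0)&(abs(T[...,1])<2)&(T[...,2]<100)
Q=T[c]; o=np.argsort(Q[:,2]); Q=Q[o]
for z0 in range(-40,100,5):
    k=Q[(Q[:,2]>=z0)&(Q[:,2]<z0+5)]
    if len(k): print(z0,len(k),np.round(np.percentile(k[:,0],[5,50,95]),1))
for r in ctrl.trace("scene","gun")[:1]: print(r["bbox"])
E
```

```text
[507.84875199 235.65034932 252.79531686] [ 3.14070611e+00  4.38975186e-04 -1.42601201e-01] [-1.34700133e-03 -4.02163959e-01 -2.89721457e+00]
7881 [ -9.07117227 -11.99787219 -44.59949047] [36.07154259 11.9993576  33.33746794]
-25 390 [-6.1  1.2  4.2]
-20 477 [-16.8   3.5   8.1]
-15 175 [-17.7   9.2  10.7]
-10 138 [10.1 11.3 12.4]
-5 129 [12.1 13.5 14.8]
0 124 [14.1 15.7 17. ]
5 104 [16.5 17.6 18.9]
10 93 [18.5 19.7 20.9]
15 95 [20.6 21.8 23.2]
20 81 [22.6 23.9 25. ]
25 205 [25.1 31.1 35.2]
30 98 [26.  28.6 36.3]
40 17 [34.  34.4 35.3]
45 57 [34.6 35.7 36.8]
50 53 [36.5 37.8 38.8]
55 45 [38.6 39.7 40.9]
60 41 [40.7 41.9 43.2]
65 74 [43.  45.3 47.8]
70 60 [47.6 49.9 51.5]
75 2 [51.4 51.6 51.8]
```

View pics/w2.png

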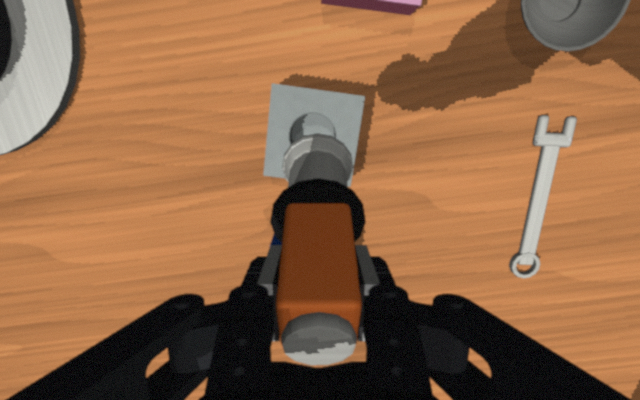

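Call:
play_rows:
  targets:
    - [1,-0.8,4,0,-4]
    - [1,-1.2,9,0,-8]
    - [1,-1.6,14,0,-12]
    - [1,-2,19,0,-16]
    - [1,-2.3,24,0,-20]
    - [1,-2.6,29,0,-24]
    - [1,-2.8,34,0,-28]
    - [1,-3,39,0,-34]
    - [1,-3.1,44,0,-34]
    - [1,-3.1,48,0,-34]

```text
clock: 7.25
eef_pos: [407.4, -236.7, 250.8]
tool_rot: [-3.139, 0.003, 0.449]
force: [0.4, -0.4, -1.1]
width: 27.3
gripper_force: 60.8
```

Call:
play_rows:
  targets:
    - [1,0,1,0,0]
    - [1,0,2,0,0]
    - [1,0,2,0,0]
    - [1,0,2,0,0]

```text
clock: 7.65
eef_pos: [418.8, -250.4, 251.6]
tool_rot: [-3.139, 0.001, 0.454]
force: [0.4, -0.3, -2.7]
width: 27.7
gripper_force: 60.9
```

```bash
python3 - <<'E'
from gun import *
s,p,d,T=gunaxis("w3.png"); X=cloud("wrist",d,s); np.save("X3.npy",X); np.save("p3.npy",p); np.save("T3.npy",T)
print(s["eef_pos"],s["tool_rot"],s["width"],s["qpos"])
hsv=cv2.cvtColor(p,cv2.COLOR_RGB2HSV); h,sa=hsv[...,0],hsv[...,1]; x,y,z=X[...,0],X[...,1],X[...,2]
fx=(d>0)&(abs(x-545)<130)&(abs(y+185)<110)
def rect(m,l):
    P=X[m]; r=cv2.minAreaRect(P[:,:2].astype(np.float32)); print(l,len(P),np.round(r[0],1),np.round(r[1],1),round(r[2],1),np.median(P,0).round(1),P.max(0).round(1))
rect(fx&(z>90)&(sa>180)&((h<5)|(h>175)),"collar")
rect(fx&(z>90)&(sa>120)&(h>12)&(h<35),"brass")
rect(fx&(z>30),"upper")
rect(fx&(z>7)&(z<20)&(sa<100),"plate")
c=(d>0)&(abs(T[...,1])<2)
for z0 in range(-20,80,10):
    k=T[c&(T[...,2]>=z0)&(T[...,2]<z0+10)]
    if len(k): print(z0,np.round(np.percentile(k[:,0],[5,50,95]),1))
E
```

```text
[ 418.76429221 -250.41716711  251.63706909] [-3.13943395e+00  6.51176162e-04  4.53700016e-01] 27.735058490958245 [ 0.46468013  0.40605903  0.02382011  1.96237287 -0.01450634  0.77544395
 -0.62015278]
collar 1601 [ 477.6 -243.2] [133.1  78.4] 20.4 [ 518.1 -204.8  114.3] [ 532.9 -188.   319.3]
brass 1691 [ 474.1 -247.7] [125.2  80.2] 15.0 [ 448.8 -235.5  219.7] [ 527.9 -194.5  318.5]
upper 49612 [ 480.6 -234.5] [153.8  82.1] 27.6 [ 437.4 -248.9  275.9] [ 558.1 -165.3  319.9]
plate 8512 [ 513.6 -206.6] [105.5 110. ] 25.4 [ 498.1 -218.6   10.8] [ 584.5 -136.1   19.6]
-20 [-17.1   5.2   9.5]
-10 [ 9.9 12.  14.1]
0 [14.3 16.3 18.2]
10 [18.3 20.3 22.4]
20 [22.8 25.9 34.5]
30 [25.6 28.2 35.9]
40 [33.9 34.9 36.3]
50 [36.5 38.4 40.3]
60 [40.8 43.5 46.9]
70 [47.2 49.3 51.3]
```

View pics/w3.png

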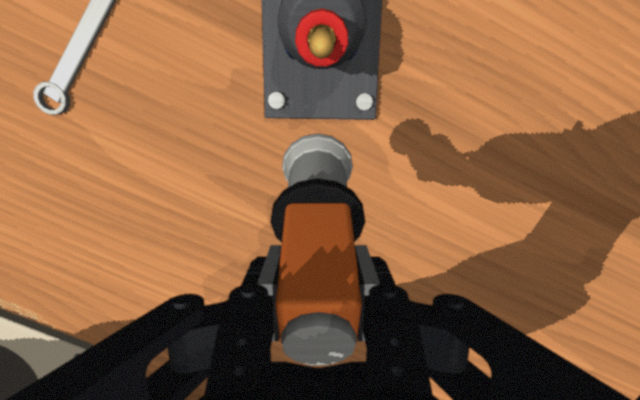

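```bash
python3 - <<'E'
from h import *
X=np.load("X3.npy");T=np.load("T3.npy");p=np.load("p3.npy");hsv=cv2.cvtColor(p,cv2.COLOR_RGB2HSV); h,sa=hsv[...,0],hsv[...,1]
v,u=np.mgrid[:400,:640]; box=(v<80)&(u>290)&(u<355)&(X[...,2]>90)
st=dict(eef_pos=[418.764,-250.417,251.637],tool_rot=[-3.13943,.00065,.4537])
red=box&(sa>150)&((h<6)|(h>174)); br=box&(sa>100)&(h>10)&(h<35)
for l,m in(("red",red),("brass",br)):
    P=T[m]; r=cv2.minAreaRect(P[:,:2].astype(np.float32)); print(l,len(P),np.round(r[0],1),np.round(r[1],1),np.round(np.percentile(P,[2,50,98],axis=0),1).tolist())
P=T[red]; n=np.linalg.svd(P-P.mean(0),full_matrices=False); print(n[2][2],P.mean(0))
g=(v>130)&(v<200)&(u>270)&(u<370)&(T[...,2]<85)&(T[...,2]>35); P=T[g]
for z0 in range(40,80,5):
    k=P[(P[:,2]>=z0)&(P[:,2]<z0+5)]
    if len(k): print(z0,np.round(np.percentile(k[:,1],[1,99]),1),k[:,0].max().round(1))
k=T[(v>210)&(v<300)&(u>270)&(u<370)&(sa>130)&(T[...,2]<25)]; print("grip y",np.percentile(k[:,1],[1,99]))
E
```

```text
red 1580 [98.9  6.3] [34.5 54.1] [[93.4, -13.6, 132.2], [110.7, 2.8, 137.7], [123.2, 18.7, 146.1]]
brass 718 [94.2 -2. ] [50.5 19.4] [[95.8, -6.1, 121.2], [104.7, 2.2, 125.4], [117.4, 11.4, 158.5]]
[-0.80793779 -0.0270639  -0.58864597] [109.40189851   2.61614297 138.0229479 ]
40 [-6.5  6.4] 34.8
45 [-11.3  11.8] 36.8
50 [-13.3  13.4] 38.8
55 [-14.4  14.8] 40.6
60 [-14.3  14.7] 42.8
65 [-14.4  14.5] 48.3
70 [-16.7  16.6] 51.6
75 [-19.2  19.3] 51.5
grip y [-13.38501806  14.06662445]
```

Call:
play_rows:
  targets:
    - [1,3,0.24,0,0]
    - [1,6,0.24,1.5,0]
    - [1,6.3,0.24,2.9,0]
    - [1,6.3,0.24,2.9,0]
    - [1,6.3,0.24,2.9,0]
    - [1,6.3,0.24,2.9,0]

```text
clock: 8.3
eef_pos: [476.1, -227.0, 224.0]
tool_rot: [3.141, -0.0, 0.451]
force: [0.3, -0.0, -1.5]
width: 27.3
gripper_force: 60.8
```

```bash
python3 - <<'E'
from gun import *
s,p,d,T=gunaxis(); print(s["eef_pos"],s["tool_rot"],s["force"])
q,_=ctrl.get_image("scene"); 
a=cv2.resize(q[70:190,240:360],None,fx=4,fy=4,interpolation=2); b=cv2.resize(p[40:280,240:400],None,fx=2,fy=2)
save(np.hstack([a,b]),"m1.png")
E
```

```text
[ 476.08022589 -227.04523934  224.02443445] [ 3.14093650e+00 -1.25731440e-04  4.50950548e-01] [ 0.27666277 -0.03758014 -1.54531412]
```

View pics/m1.png

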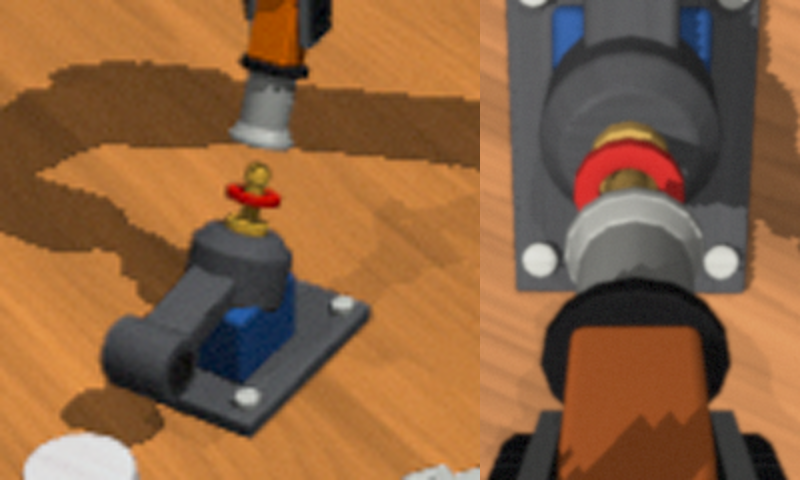

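Call:
play_rows:
  targets:
    - [1,0.12,-0.16,0.14,0]
    - [1,0.12,-0.16,0.14,0]
    - [1,0.3,-0.16,0.5,0]
    - [1,0.5,-0.16,0.95,0]
    - [1,0.7,-0.16,1.4,0]
    - [1,0.88,-0.16,1.77,0]
    - [1,1.05,-0.16,2.15,0]
    - [1,1.05,-0.16,2.15,0]
    - [1,1.05,-0.16,2.15,0]

```text
clock: 9.3
eef_pos: [485.2, -220.8, 201.7]
tool_rot: [-3.141, 0.0, 0.451]
force: [-0.1, 1.2, -2.3]
width: 27.4
gripper_force: 60.8
```

```bash
python3 - <<'E'
from gun import *
s,p,d,T=gunaxis(); print(s["eef_pos"],s["tool_rot"],s["force"],s["torque"])
q,_=ctrl.get_image("scene"); 
a=cv2.resize(q[70:190,240:360],None,fx=4,fy=4,interpolation=2); b=cv2.resize(p[40:280,240:400],None,fx=2,fy=2)
save(np.hstack([a,b]),"m2.png")
E
```

```text
[ 485.15817767 -220.79776342  201.66252086] [-3.14137907e+00  2.43003375e-04  4.51376000e-01] [-0.08941117  1.23403175 -2.30495814] [-0.06774282 -0.01543722  0.06183315]
```

View pics/m2.png

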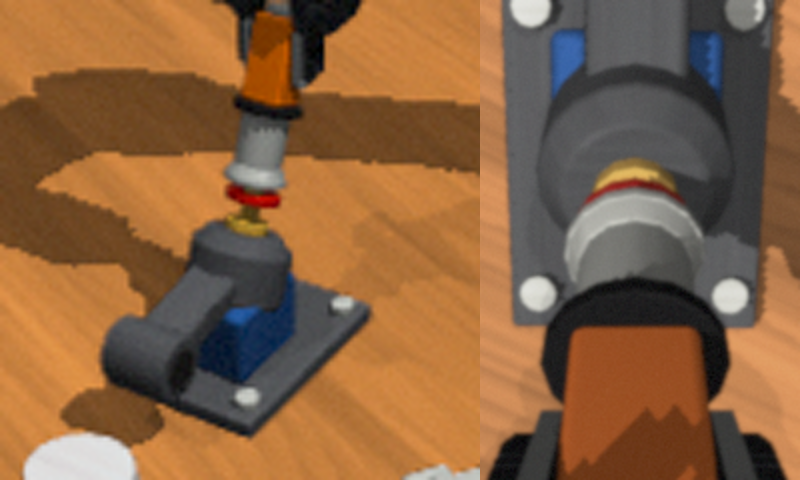

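Call:
play_rows:
  targets:
    - [1,0.13,0,0.27,0]
    - [1,0.25,0,0.54,0]
    - [1,0.38,0,0.82,0]
    - [1,0.51,0,1.09,0]
    - [1,0.63,0,1.36,0]
    - [1,0.74,0,1.58,0]
    - [1,0.74,0,1.58,0]
    - [1,0.74,0,1.58,0]

```text
clock: 10.2
eef_pos: [490.8, -218.4, 186.6]
tool_rot: [-3.142, 0.002, 0.45]
force: [-5.3, -1.0, 6.9]
width: 27.6
gripper_force: 62.3
```

Call:
play_rows:
  targets:
    - [1,0.08,0,0.1,0]
    - [1,0.16,0,0.2,0]
    - [1,0.16,0,0.2,0]
    - [1,0.16,0,0.2,0]
    - [1,0.16,0,0.2,0]
    - [1,0.16,0,0.2,0]
    - [1,0.16,0,0.2,0]
    - [1,0.16,0,0.2,0]

```text
clock: 11.0
eef_pos: [490.9, -218.3, 186.3]
tool_rot: [-3.141, 0.003, 0.45]
force: [-10.7, -1.2, 22.8]
width: 27.5
gripper_force: 64.3
```

```bash
python3 - <<'E'
from gun import *
s,p,d,T=gunaxis(); print(s["eef_pos"],s["tool_rot"],s["force"],s["torque"])
q,_=ctrl.get_image("scene"); 
a=cv2.resize(q[70:190,240:360],None,fx=4,fy=4,interpolation=2); b=cv2.resize(p[40:280,240:400],None,fx=2,fy=2)
save(np.hstack([a,b]),"m3.png")
c=(d>0)&(abs(T[...,1])<2)
for z0 in range(-10,90,10):
    k=T[c&(T[...,2]>=z0)&(T[...,2]<z0+10)]
    if len(k): print(z0,np.round(np.percentile(k[:,0],[5,50,95]),1))
E
```

```text
[ 490.93667039 -218.33854127  186.30121302] [-3.14146734e+00  3.11921373e-03  4.49508881e-01] [-10.7063361   -1.23617777  22.8271716 ] [0.2331442  2.01214883 0.06670801]
-10 [ 9.9 11.9 14.1]
0 [14.2 16.2 18.3]
10 [18.3 20.3 22.5]
20 [22.9 27.8 34.7]
30 [25.7 28.2 36. ]
40 [34.1 35.1 36.7]
50 [36.6 38.7 40.6]
60 [41.1 44.  47.4]
70 [47.8 49.8 51.6]
80 [52.3 61.5 67.4]
```

View pics/m3.png

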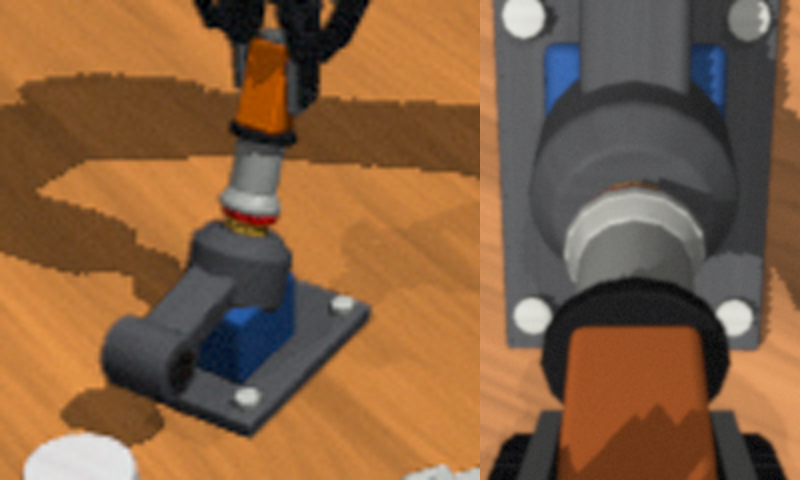

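Call:
play_rows:
  targets:
    - [1,0,0,0,0]
    - [1,0,0,0,0]
    - [1,0,0,0,0]
    - [1,0,0,0,0]
    - [1,0,0,0,0]
    - [1,0,0,0,0]

```text
clock: 11.7
eef_pos: [490.9, -218.4, 186.3]
tool_rot: [-3.142, 0.003, 0.45]
force: [-11.6, -0.5, 23.5]
width: 27.2
gripper_force: 64.3
```

```bash
python3 -c "
from cell import ctrl
s=ctrl.read_state(); print(s['force'],s['eef_pos'],s['gripper_force']); print(ctrl.finish_job())"
```

```text
[-11.63570736  -0.45645554  23.52234505] [ 490.94983786 -218.36063586  186.32265916] 64.26710844039917
the job is handed in; nothing more can be done
None
```

I handed the job in at 11.7 s with the gun still gripped and pressing at about 25 N, and `finish_job()` gave no verdict. The red collar looks fully down at its stop, and the gun leans about 22.7° against the nipple's 25°. I touched nothing else.

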